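# Right the drained canister and put it back in its bay

## Robot

A 6-joint arm with a two-finger parallel gripper is mounted at the origin on a cart in front of the work surface, level with it; the furniture and walls round the work are solid. World frame = base frame: x ahead of the robot, y to its left, z up, the work surface at z = 0. Lengths are in m, angles in rad, forces in N, time in s.
With the tool pointing down it reaches from about 0.35 to 0.775 m from the base axis. Payload 5.5 kg.
Tool frame: the origin (TCP) lies midway between the tips of the shut fingers; the grasp point (between the pads) lies 19 mm behind it (r.hold_point_z is the distance from the TCP to the grasp point, in m); z points along the fingers, y is the line along which they close (so a half turn about z gives the same grasp; the last joint's range is limited). The gripper opens to 85 mm and grips with 20 to 120 N. Pads are 22 mm wide; open, the fingers measure 114 mm over their backs; the gripper's body (76 mm by 85 mm) begins 54 mm behind the grasp point. The pads swing forward as they close: fully open they stand 13 mm farther back than shut.
Start: joints at [-1.405, 0.313, 0.046, 1.304, 0, 1.431], TCP at [0.173, -0.548, 0.231] pointing down, gripper open.
Joint ranges: [-2.76, 2.76], [-0.86, 1.69], [-1.03, 1.26], [-2.2, 2.34], [-1.47, 1.5], [-3.14, 3.14]. Speed limits (rad/s): [2.57, 2.57, 3.14, 3.14, 3.14, 3.14].

## Interface

Orientations are given as a unit quaternion [w, x, y, z].
In Python, from bench import r, cams gives the robot as it stands.
- The arm moves only by the shell command python3 -m jog 'ROWS' [FORCE]. ROWS is a JSON object whose one key "plan" holds a list that holds one entry, the list of rows, each a list of 7 numbers: the opening, from -1 (shut) to 1 (fully open), then the shift along the tool's x, y, z in mm, then the turn, a rotation vector about the tool's x, y, z in degrees. A call has 1 to 12 rows; each row is the pose to reach, as a shift and turn from the pose commanded when the call began, along the tool's axes at that moment; what a row does not reach only later rows make up. A row lasts 1/8 s, in which the tool goes at most 62.5 mm and 10.7 degrees, less where a joint would pass 70% of its speed; a pose out of reach is approached as far as the arm can. A call with a gripper value outside its range is refused whole. The fingers move at their own pace and stop on an object; FORCE is the grip in N (left out, the last holds). Time passes only in rows, so rows that repeat a pose let the fingers close. It gives the time, the measured TCP pose, the force, the opening and the grip force at its end, in the units of the state.
- r.observe(): the state, without advancing time (a new reading comes with each control period).
- cams.capture(name): name is "scene" or "top" or "wrist"; returns the picture (384x512x3 uint8, red, green, blue); there is no depth.
- cams.get_calibration(name): a dict with "fx", "fy", "cx", "cy" (pixels), "world_from_camera" (4x4, takes a point from camera to world coordinates). Camera axes: x right, y down, z forward; pixel columns grow to the right and rows downward; lengths in m; the calibration is good to about 2 mm. A picture is of the moment at which its call begins: read the wrist's pose just before it. get_calibration takes no time and is no camera call; for the wrist camera it gives the pose at the moment of the call.
- r.finish_job(): hands the job in; it is judged then, once.
Trained networks look in the newest picture that a camera, given by its name, has taken for a name from the list of things; names that differ only in an ending like _2 or _b are one class to them, and where a whole thing is asked for, a point or a joint stands for the part that bears it (a point fixed in the world has none). Each returns a list of dicts, best first, with "confidence" (0 to 1); they miss things now and then, are a little off and sometimes report something else, mostly with a low value. They report only what shows in the picture. A call takes as long as a camera call.
- cams.find_in(name, camera): "xy" ([column, row] as shares, 0 to 1, of the picture: columns of its width, rows of its height, amid what is visible of it).
- cams.trace(name, camera): "region" (384x512 bool, what is visible of it) and "xy" ([column, row] as shares, 0 to 1, of the picture: columns of its width, rows of its height, amid what is visible of it).
The state is a dict: "clock": time; "joints": joint angles; "qd": joint speeds; "joint_efforts": joint torques, N m; "position": TCP position; "ee_rot": TCP orientation; "wrist_force": force on the tool from outside, world axes, zero at the start; "torque": the same for the moment, N m; "gripper_width": opening from 0.0 (shut) to 1.0 (fully open); "grip_force": force on a finger pad.
Only numpy, scipy, OpenCV 4.12 (cv2) and the standard library are available. Lean on these libraries where they do the work, as an engineer would, in place of code of your own. Each camera call takes 0.05 s, during which the arm holds its last target. There are 200 camera calls.

## Task

The square canister has been left mouth-down to drain on the silicone mat. Tip it over its edges a quarter turn at a time, letting it rest on its side in between and never lifting it clear of the surface, until its open mouth is up; then slide it, upright, into the empty bay of the wooden stand beside its lidded mate, right home against the back board, and let go. Leave the mate, the mug and the teaspoon where they are.

Things in the scene. Friction and masses are not known exactly. Their poses are not given: they have to be found in the camera images.
- canister: Open square canister, cream enamel, navy rim round the mouth, a pressed tan square ring on the base, blank dark label on two sides. 96 x 96 mm, 90 mm high, corners rounded 8 mm; walls and base 4 mm, inside 88 x 88 mm; 0.3 to 0.54 kg. Origin: its geometric centre; own z axis points from base to mouth, x and y normal to its sides. Starts mouth down on the mat. Too wide to grip across.
- mouth (a point): Centre of the canister's open mouth, 45 mm from its origin along its z. To tip it, press high on a side and move forward and up along the arc round its far lower edge; a level push may just slide it, as the fingertip's friction holds it down. Past 45 degrees it falls by itself; each tip carries its centre 93 mm on. Upright, push or drag it (also from inside) below 40 mm height, or it may topple.
- mat: Grey ribbed silicone draining mat, fixed on the worktop beside the sink: 360 mm (its x) by 360 mm (its y), 4 mm thick, grippy (friction about 0.9; bare worktop about 0.6). Origin: centre of its underside, on the worktop. Its y axis runs roughly towards the stand.
- stand: Wooden stand without a floor, fixed, two bays side by side, open above and to the front (own -x, facing the mat). Back board 60 mm high, its inner face 48 mm to +x of the origin; three side walls 36 mm high, 12 mm thick, front ends 21 mm to -x of the origin; bays 118 mm wide. Origin: its middle, on the worktop. Empty bay centred at y = +65 mm (nearer the robot), mate's at y = -65 mm.
- bay (a point): Point on the worktop where the centre of the canister's base stands when the canister is home in the empty bay and touches the back board. Axes as the stand's: +x into the bay, towards the back board, whose face is 48 mm ahead; y across; side walls' inner faces at y = +59 and -59 mm.
- mate: The same canister, filled, closed with a wooden lid with a round knob (116 mm high in all), standing loose in the other bay of the stand. Origin: centre of the 96 x 96 x 90 mm canister, 45 mm above the worktop. Not to be moved.
- mug: Small cream striped mug with handle, 63 x 87 mm, 52 mm high, standing on the mat on the side away from the robot. Origin: centre of its underside. Not to be moved.
- teaspoon: Steel teaspoon 139 mm long lying on the mat on the side away from the robot. Origin: centre of its underside. Not to be moved.

How it is judged:
By the outcome, as a careful person would: the job done as asked, in the order asked, and still so for the second after the job is handed in, with the robot touching nothing.
It also fails if it takes over 69 s, if anything falls off the work surface, if the arm or the gripper's body presses on something with over 40 N, if the wrist force passes 120 N, or if a joint passes its speed limit or range.

## Working session

There is one attempt and no reset: what is moved stays moved. The work goes in short steps, Python scripts to look and compute and a shell command to move; the robot and the scene stay as the last step left them, time stands still between calls to the robot, and variables do not carry over. Pictures are saved under pics/ and viewed, at most 10 in all, crops included, and the job is handed in when it is done.

```bash
mkdir -p pics; ls; python3 - <<'E'
from bench import r,cams
import cv2,numpy as np
o=r.observe(); print(o)
ims=[]
for n in ("top","scene"):
    im=cams.capture(n); cv2.imwrite(f"pics/{n}0.png",im[:,:,::-1]); c=cams.get_calibration(n)
    print(n,c['fx'],c['fy'],c['cx'],c['cy'],np.round(c['world_from_camera'],4).tolist())
    for k in("canister","mat","stand","mate","mug","teaspoon"):
        print(k,[(np.round(np.array(d['xy'])*[512,384],1).tolist(),round(d['confidence'],2)) for d in cams.find_in(k,n)][:3])
E
```

```text
pics
{'clock': 0.0, 'joints': array([-1.40459418e+00,  3.14012360e-01,  4.49851957e-02,  1.30358958e+00,
       -1.23841757e-05,  1.43120198e+00]), 'qd': array([ 6.83738041e-04, -1.16993285e-04, -1.88651261e-04,  7.35804464e-05,
        1.79612684e-03, -1.78670251e-03]), 'joint_efforts': array([-1.59037827e-04, -4.80627859e+01,  2.98532957e+01,  1.91324466e-02,
       -1.94655895e-04,  1.96380171e-06]), 'position': array([ 0.17301151, -0.54782543,  0.2304046 ]), 'ee_rot': array([-9.10045415e-04,  9.88333408e-01,  1.52303142e-01, -1.83005009e-05]), 'wrist_force': array([-0.28213897, -0.27747637, -0.33381517]), 'torque': array([ 0.00079594, -0.01873385,  0.02690589]), 'grip_force': 0.0, 'gripper_width': 1.000070827375538}
top 409.98675930350606 409.98675930350606 250.6909891182491 190.07977688737108 [[-0.0125, -0.9954, 0.095, 0.5052], [-0.9999, 0.0132, 0.0072, 0.237], [-0.0084, -0.0949, -0.9955, 0.953], [0.0, 0.0, 0.0, 1.0]]
canister [([326.2, 228.9], 0.68)]
mat [([267.3, 213.3], 0.88), ([325.8, 230.7], 0.41)]
stand [([147.8, 224.9], 0.84)]
mate [([158.2, 171.2], 0.89), ([325.7, 229.6], 0.26)]
mug [([318.7, 149.9], 0.6)]
teaspoon [([261.3, 160.8], 0.59)]
scene 482.8307892751831 482.8307892751831 253.4967253532831 193.4357898585968 [[0.8968, -0.3292, 0.2955, 0.3266], [-0.4424, -0.6692, 0.597, -0.3173], [0.0012, -0.6661, -0.7458, 0.7821], [0.0, 0.0, 0.0, 1.0]]
canister [([247.2, 286.4], 0.72), ([327.2, 247.1], 0.68)]
mat [([224.9, 254.3], 0.58)]
stand [([164.5, 156.6], 0.73)]
mate [([227.6, 138.3], 0.6)]
mug [([328.4, 249.6], 0.95)]
teaspoon [([291.7, 211.7], 0.75)]
```

```bash
python3 - <<'E'
import cv2
a=cv2.imread('pics/top0.png')[110:330,60:410]
cv2.imwrite('pics/top0c.png',cv2.resize(a,None,fx=2.28,fy=2.28,interpolation=cv2.INTER_CUBIC))
E
```

```text
(no output)
```

View pics/top0c.png

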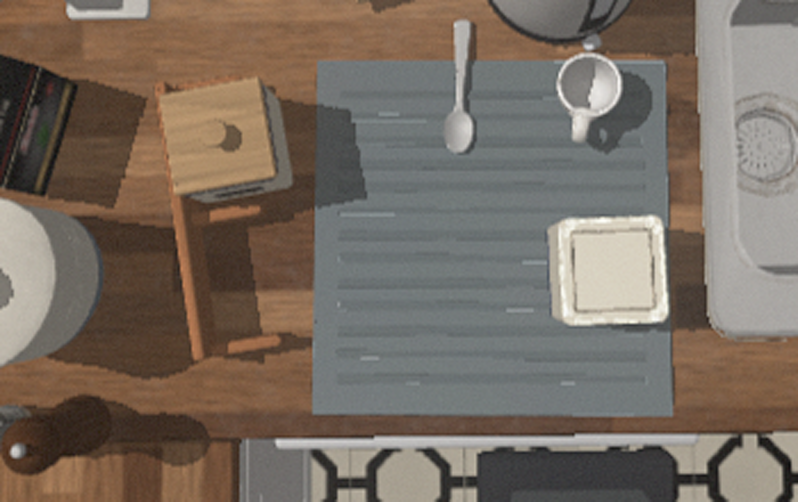

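View pics/scene0.png

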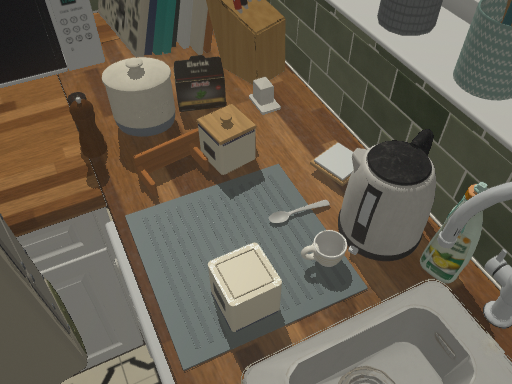

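The top view shows the mat (crop 315–670 × 61–413). The canister is at the right (crop ~562–668 × 217–325), base up with the tan ring showing. The stand is at the left, rotated about 8°, with its empty bay at crop ~(235,280). The mug and spoon are at the top, away from the path. Next I fit poses to the silhouettes.

```bash
cat > h.py <<'E'
import numpy as np, cv2
from scipy.optimize import minimize
from bench import r,cams
W,H=512,384
def proj(c,P):
    T=np.linalg.inv(c['world_from_camera']); q=np.asarray(P)@T[:3,:3].T+T[:3,3]
    return np.c_[c['fx']*q[:,0]/q[:,2]+c['cx'],c['fy']*q[:,1]/q[:,2]+c['cy']]
def ray(c,uv,z):
    T=c['world_from_camera']; d=T[:3,:3]@[(uv[0]-c['cx'])/c['fx'],(uv[1]-c['cy'])/c['fy'],1]
    return T[:3,3]+d*(z-T[2,3])/d[2]
def box(x0,x1,y0,y1,z0,z1,rd=0.0):
    if rd:
        a=np.linspace(0,np.pi/2,5); P=[]
        for k,(x,y) in enumerate([(x1,y1),(x0,y1),(x0,y0),(x1,y0)]):
            cx=x-np.sign(x-(x0+x1)/2)*rd; cy=y-np.sign(y-(y0+y1)/2)*rd
            P+=[(cx+rd*np.cos(t+k*np.pi/2),cy+rd*np.sin(t+k*np.pi/2)) for t in a]
    else: P=[(x0,y0),(x1,y0),(x1,y1),(x0,y1)]
    return np.array([(x,y,z) for z in(z0,z1) for x,y in P])
def sil(c,boxes,p,S=4):
    m=np.zeros((H*S//2,W*S//2),np.uint8); co,s=np.cos(p[2]),np.sin(p[2]); R=np.array([[co,-s,0],[s,co,0],[0,0,1]])
    for b in boxes:
        q=proj(c,b@R.T+[p[0],p[1],0])
        h=cv2.convexHull(((q+.5)*S/2*16).astype(np.int32)); cv2.fillConvexPoly(m,h,255,shift=4)
    return cv2.resize(m,(W,H),interpolation=cv2.INTER_AREA)/255.
def fit(obs,boxes,p0,ignore=None):
    def cost(p):
        e=0
        for n,(c,m) in obs.items():
            s=sil(c,boxes,p); w=1 if ignore is None else ~ignore[n]
            e+=(np.abs(s-m)*w).sum()
        return e
    best=None
    for d in(0.02,0.006):
        p0=np.array(p0); sx=np.vstack([p0,p0+[d,0,0],p0+[0,d,0],p0+[0,0,d*8]])
        o=minimize(cost,p0,method='Nelder-Mead',options=dict(initial_simplex=sx,xatol=1e-4,fatol=1)); p0=o.x
    return o.x,o.fun
E
cat > m.py <<'E'
from h import *
C={};M={}
for n in("top","scene"):
    cams.capture(n); C[n]=cams.get_calibration(n)
    for k in("canister","mat","stand","mate"):
        t=cams.trace(k,n)
        M[n,k]=t[0]['region'] if t else np.zeros((H,W),bool); print(n,k,[(d['confidence'],d['region'].sum()) for d in t][:2])
g=lambda k,names=("top","scene"):{n:(C[n],M[n,k]) for n in names}
g0=ray(C['top'],(326,229),.094); print(g0)
B=box(-.048,.048,-.048,.048,.004,.094,.008)
for nm in(("top",),("top","scene")):
    print('can',nm,fit(g('canister',nm),[B],[g0[0],g0[1],0.]))
    print('mate',nm,fit(g('mate',nm),[box(-.048,.048,-.048,.048,0,.09,.008),box(-.046,.046,-.046,.046,.09,.1)],[*ray(C['top'],(158,171),.1)[:2],1.7]))
st=[box(.048,.060,-.136,.136,0,.06)]+[box(-.021,.048,y-.006,y+.006,0,.036) for y in(-.13,0,.13)]
ig={n:M[n,'mate'] for n in C}
p=np.append(ray(C['top'],(158,215),.0)[:2],1.45)
p=[p[0],p[1],-1.57+3.14+.1]
for nm in(("top",),("top","scene")):
  for y in(1.45,1.7): print('stand',nm,fit(g('stand',nm),st,[p[0],p[1],y],ig))
p=ray(C['top'],(270,214),.0)
occ={n:M[n,'canister'] for n in C}
print('mat',fit(g('mat',("top",)),[box(-.18,.18,-.18,.18,0,.004)],[p[0],p[1],0.],occ))
E
python3 m.py
```

```text
top canister [(0.77, np.int64(2321))]
top mat [(0.74, np.int64(20812))]
top stand [(0.68, np.int64(1325))]
top mate [(0.6, np.int64(2440))]
scene canister [(0.71, np.int64(4575))]
scene mat [(0.73, np.int64(2926)), (0.59, np.int64(22827))]
scene stand [(0.83, np.int64(1886))]
scene mate [(0.63, np.int64(3052)), (0.52, np.int64(1161))]
[0.50364377 0.08741013 0.094     ]
can ('top',) (array([0.50503646, 0.08366984, 0.02083682]), np.float64(61.84313725490196))
mate ('top',) (array([0.63331575, 0.4463981 , 1.76407781]), np.float64(81.87843137254902))
can ('top', 'scene') (array([0.50614337, 0.08340562, 0.01901049]), np.float64(167.39999999999998))
mate ('top', 'scene') (array([0.6346885 , 0.44576982, 1.75549905]), np.float64(202.81176470588235))
stand ('top',) (array([0.56708506, 0.43682748, 1.71525002]), np.float64(291.2196078431373))
stand ('top',) (array([0.56729423, 0.43681618, 1.71414744]), np.float64(290.74117647058824))
stand ('top', 'scene') (array([0.56758385, 0.43672659, 1.71173348]), np.float64(529.5882352941177))
stand ('top', 'scene') (array([0.56735852, 0.43683052, 1.7167882 ]), np.float64(530.878431372549))
mat (array([ 0.54222786,  0.18910787, -0.0144478 ]), np.float64(1355.2431372549017))
```

```bash
python3 -m jog '{"plan":[[[-1,473,-394,0,0,0,-73.5],[-1,473,-394,0,0,0,-73.5],[-1,473,-394,0,0,0,-73.5],[-1,473,-394,0,0,0,-73.5],[-1,473,-394,0,0,0,-73.5],[-1,473,-394,0,0,0,-73.5],[-1,473,-394,0,0,0,-73.5],[-1,473,-394,0,0,0,-73.5],[-1,473,-394,0,0,0,-73.5],[-1,473,-394,0,0,0,-73.5],[-1,473,-394,0,0,0,-73.5],[-1,473,-394,0,0,0,-73.5]]]}'
```

```text
clock: 2.7
position: [0.5053, -0.0301, 0.2312]
ee_rot: [-0.0, 0.7, 0.714, -0.0]
wrist_force: [-0.2, -0.4, -0.1]
gripper_width: -0.0
grip_force: 0.0
```

```bash
python3 -m jog '{"plan":[[[-1,0,0,60,0,0,0],[-1,0,0,120,0,0,0],[-1,0,0,152,0,0,0],[-1,25,0,152,0,0,0],[-1,45,0,152,0,0,0],[-1,50,0,152,0,0,0],[-1,53,0,152,0,0,0],[-1,55,0,152,0,0,0],[-1,55,0,152,0,0,0]]]}'; python3 - <<'E'
from h import *
a=cams.capture("scene")[180:360,140:400]
cv2.imwrite('pics/s1.png',cv2.resize(a,None,fx=3,fy=3,interpolation=cv2.INTER_CUBIC)[:,:,::-1])
E
```

```text
clock: 3.82
position: [0.5047, 0.024, 0.0795]
ee_rot: [0.0, 0.701, 0.713, -0.0]
wrist_force: [-0.2, -1.6, 1.0]
gripper_width: -0.001
grip_force: 0.8
```

View pics/s1.png

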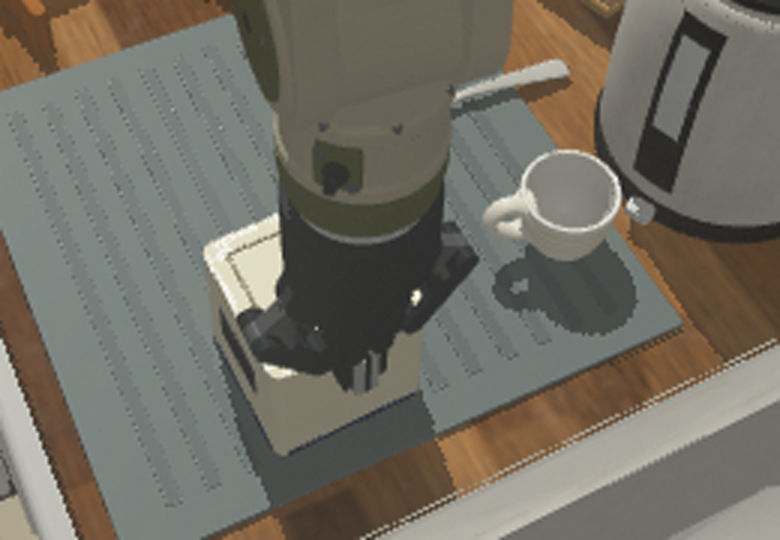

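The fingertip touches the near face about mid-width, at crop ~(365,370), with the canister still flat and the mug well clear. Next comes the first tip, along the arc.

```bash
python3 -m jog '{"plan":[[[-1,4,0,-3,0,0,0],[-1,9,0,-8,0,0,0],[-1,16.5,0,-15.5,0,0,0],[-1,25,0,-22,0,0,0],[-1,33.5,0,-28,0,0,0],[-1,42.5,0,-33.5,0,0,0],[-1,52,0,-38,0,0,0],[-1,62,0,-41.5,0,0,0],[-1,67,0,-43,0,0,0]]]}'; python3 - <<'E'
from h import *
a=cams.capture("scene")[150:350,140:400]
cv2.imwrite('pics/s2.png',cv2.resize(a,None,fx=3,fy=3,interpolation=cv2.INTER_CUBIC)[:,:,::-1])
E
```

```text
clock: 5.0
position: [0.5033, 0.0926, 0.1224]
ee_rot: [-0.0, 0.7, 0.714, 0.0]
wrist_force: [0.4, -0.1, -0.3]
gripper_width: -0.001
grip_force: 0.0
```

View pics/s2.png

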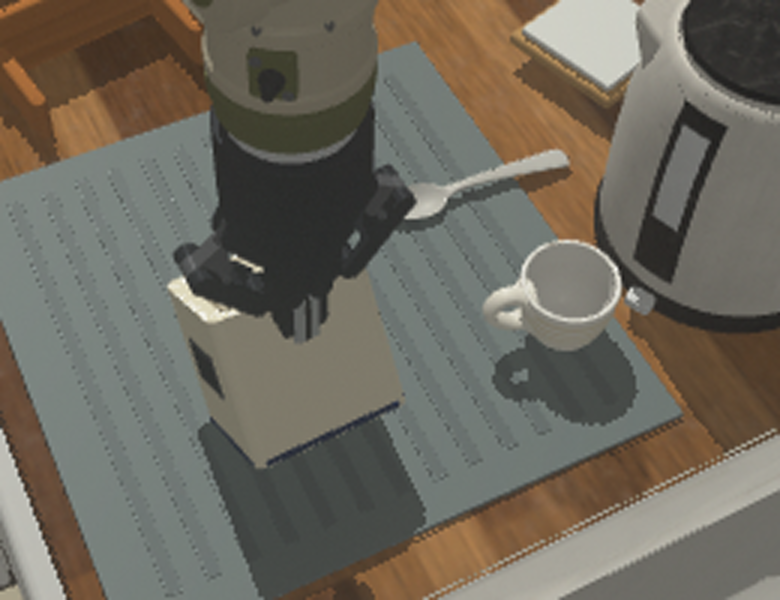

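It is tilted about 40° and near balance, with the near rim clear of the mat. A gentle further push should take it over.

```bash
python3 -m jog '{"plan":[[[-1,5,0,-1.5,0,0,0],[-1,10,0,-2.5,0,0,0],[-1,15,0,-3.5,0,0,0],[-1,20,0,-4,0,0,0],[-1,20,0,-4,0,0,0],[-1,20,0,-10,0,0,0],[-1,-40,0,-50,0,0,0],[-1,-100,0,-70,0,0,0],[-1,-160,0,-90,0,0,0],[-1,-190,0,-90,0,0,0]]]}'; cat > m2.py <<'E'
from h import *
import sys
pose=sys.argv[1]; zs={'side':(.004,.1),'up':(.004,.094),'upw':(0,.09)}[pose]
C={};obs={}
for n in("top","scene"):
    im=cams.capture(n); C[n]=cams.get_calibration(n); cv2.imwrite(f'pics/{n}_{sys.argv[2]}.png',im[:,:,::-1])
    t=cams.trace('canister',n); print(n,[(round(d['confidence'],2),d['region'].sum(),np.round(np.array(d['xy'])*[W,H])) for d in t][:3])
    if t: obs[n]=(C[n],t[0]['region'])
hx,hy=(.048,.045) if pose=='side' else (.048,.048)
B=[box(-hx,hx,-hy,hy,*zs,0 if pose=='side' else .008)]
p0=[float(sys.argv[3]),float(sys.argv[4]),0.02]
for s in(['top'],['scene'],['top','scene']):
    o={k:obs[k] for k in s if k in obs}
    if o: x,f=fit(o,B,p0); print(s,np.round(x[:2],4),round(np.degrees(x[2]),2),round(f))
print(r.observe()['clock'],r.observe()['position'])
E
python3 m2.py side a .504 .177
python3 - <<'E'
import cv2,numpy as np
a=cv2.imread('pics/scene_a.png')[130:330,130:400]; cv2.imwrite('pics/s3.png',cv2.resize(a,None,fx=2.8,fy=2.8))
E
```

```text
clock: 6.3
position: [0.5076, -0.1011, 0.2146]
ee_rot: [0.002, 0.701, 0.713, 0.001]
wrist_force: [-0.6, 0.6, -0.7]
gripper_width: -0.001
grip_force: 0.0
top [(0.59, np.int64(2030), array([281., 231.]))]
scene [(0.64, np.int64(4024), array([223., 246.]))]
['top'] [0.5033 0.1791] 2.02 84
['scene'] [0.5048 0.1785] 1.67 162
['top', 'scene'] [0.5042 0.1788] 1.76 258
6.5 [ 0.50661208 -0.09901629  0.21252922]
```

View pics/s3.png

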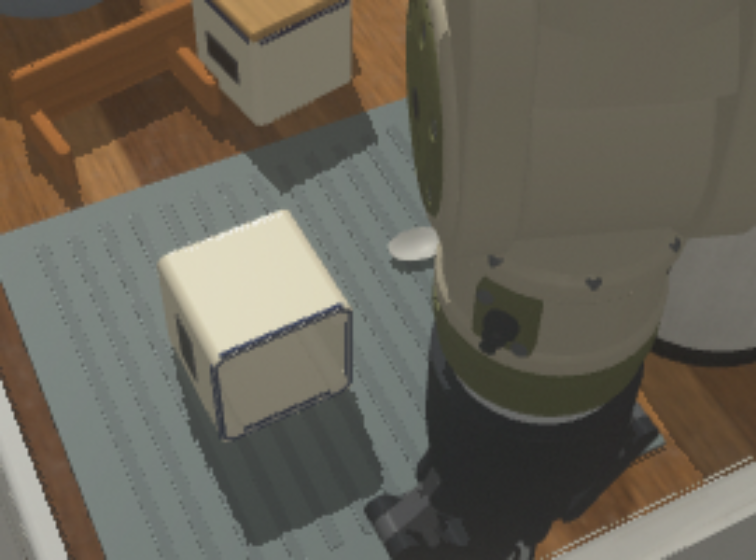

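It rests on its side with the mouth facing back (−y), at (0.504, 0.179), yaw about 1.8°. Now I approach the upper rim for the second tip.

```bash
python3 -m jog '{"plan":[[[-1,60,0,40,0,0,0],[-1,115,0,80,0,0,0],[-1,165,0,122,0,0,0],[-1,195,0,122,0,0,0],[-1,211,0,122,0,0,0],[-1,216,0,122,0,0,0],[-1,219,0,122,0,0,0],[-1,221,0,122,0,0,0],[-1,221,0,122,0,0,0]]]}'
```

```text
clock: 7.62
position: [0.5034, 0.1217, 0.0907]
ee_rot: [0.001, 0.701, 0.713, 0.0]
wrist_force: [0.6, -1.8, 0.6]
gripper_width: -0.001
grip_force: 0.7
```

```bash
python3 -m jog '{"plan":[[[-1,5,0,-4,0,0,0],[-1,10.5,0,-8,0,0,0],[-1,19.5,0,-14.5,0,0,0],[-1,29,0,-20,0,0,0],[-1,39,0,-25,0,0,0],[-1,49,0,-29.5,0,0,0],[-1,60,0,-32.5,0,0,0],[-1,66,0,-34,0,0,0],[-1,71,0,-35,0,0,0]]]}'; python3 - <<'E'
from h import *
a=cams.capture("scene")[100:320,110:380]
cv2.imwrite('pics/s4.png',cv2.resize(a,None,fx=2.7,fy=2.7)[:,:,::-1])
E
```

```text
clock: 8.75
position: [0.5014, 0.1942, 0.1252]
ee_rot: [-0.0, 0.701, 0.713, -0.0]
wrist_force: [-0.1, -0.3, -0.1]
gripper_width: 0.002
grip_force: 0.0
```

View pics/s4.png

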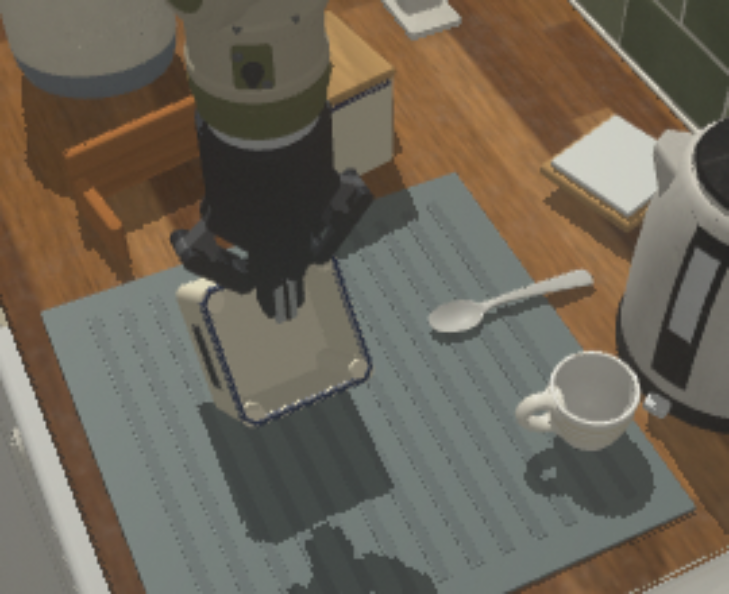

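It is tilted near balance with the finger just under the top rim. I push on gently, then retreat upward and back.

```bash
python3 -m jog '{"plan":[[[-1,5,0,-0.5,0,0,0],[-1,10,0,-1,0,0,0],[-1,15,0,-1.5,0,0,0],[-1,20,0,-1.5,0,0,0],[-1,20,0,-1.5,0,0,0],[-1,20,0,-10,0,0,0],[-1,0,0,-50,0,0,0],[-1,-60,0,-70,0,0,0],[-1,-120,0,-80,0,0,0],[-1,-150,0,-80,0,0,0]]]}'; python3 m2.py up b .5 .27
python3 - <<'E'
import cv2,numpy as np
a=cv2.imread('pics/top_b.png')[120:320,80:370]; b=cv2.imread('pics/scene_b.png')[80:280,100:390]; cv2.imwrite('pics/s5.png',cv2.resize(np.vstack([a,b]),None,fx=1.5,fy=1.5))
E
```

```text
clock: 10.05
position: [0.505, 0.0411, 0.2073]
ee_rot: [0.001, 0.702, 0.713, 0.001]
wrist_force: [0.1, -0.4, 0.2]
gripper_width: -0.001
grip_force: 0.0
top [(0.68, np.int64(2164), array([239., 231.]))]
scene [(0.71, np.int64(3036), array([198., 207.]))]
['top'] [0.5012 0.271 ] 1.68 42
['scene'] [0.5009 0.2723] -3.23 640
['top', 'scene'] [0.5016 0.2714] 0.94 727
10.25 [0.50431968 0.04328172 0.20577259]
```

View pics/s5.png

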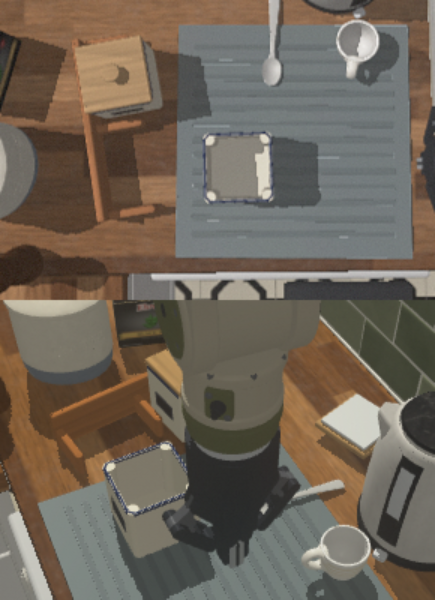

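It is upright, mouth up, at (0.501, 0.271), yaw 1.7°. The bay axis is 24 mm farther from the robot and turned 8.3°. I'll push its near side with two spread fingertips to shift and square it.

```bash
python3 -m jog '{"plan":[[[0.18,55,-40,0,0,0,-10.5],[0.18,110,-88,0,0,0,-21],[0.18,165,-88,0,0,0,-31.5],[0.18,215,-88,0,0,0,-42],[0.18,215,-88,0,0,0,-52.5],[0.18,215,-88,0,0,0,-63],[0.18,215,-88,0,0,0,-73.5],[0.18,215,-88,0,0,0,-84],[0.18,215,-88,50,0,0,-94.5],[0.18,215,-88,110,0,0,-97.2],[0.18,215,-88,140,0,0,-97.2],[0.18,215,-88,140,0,0,-97.2]]]}'; python3 - <<'E'
from h import *
o=r.observe(); print(o['position'],o['ee_rot'],o['joints'].round(2))
c=np.array([.5012,.271]);u=np.array([.9896,.144]);v=np.array([-.144,.9896])
d=c-o['position'][:2]; print('along u',d@u,'along v',d@v)
t=cams.get_calibration('wrist'); im=cams.capture('wrist')
a=cams.capture("scene")[60:280,60:330]
cv2.imwrite('pics/s6.png',np.vstack([cv2.resize(a,(400,300)),cv2.resize(im,(400,300))])[:,:,::-1])
E
```

```text
clock: 11.75
position: [0.4096, 0.2572, 0.0631]
ee_rot: [-0.003, -0.073, 0.997, -0.001]
wrist_force: [0.3, 0.2, 1.2]
gripper_width: 0.594
grip_force: 0.0
[0.40955692 0.25721926 0.06312135] [-2.78014990e-03 -7.25944048e-02  9.97357307e-01 -8.51119332e-04] [ 0.39  0.27 -0.46  0.85  0.    0.25]
along u 0.09267441445313378 along v 0.0004408174100839663
```

View pics/s6.png

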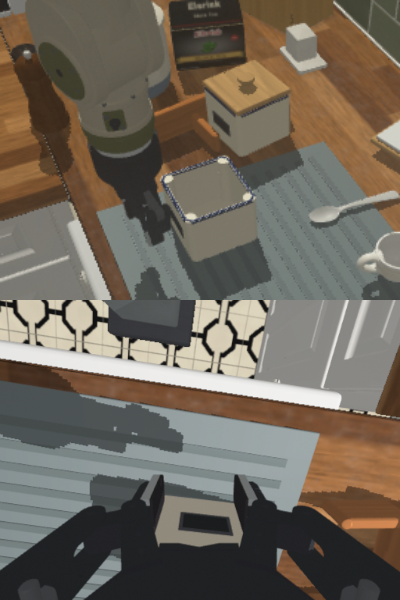

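The fingers stand clear of the canister's near side, square to the stand. I lower and push.

```bash
python3 -m jog '{"plan":[[[0.18,0,0,32,0,0,0],[0.18,-20,0,32,0,0,0],[0.18,-28,0,32,0,0,0],[0.18,-33,0,32,0,0,0],[0.18,-37,0,32,0,0,0],[0.18,-41,0,32,0,0,0],[0.18,-45,0,32,0,0,0],[0.18,-49,0,32,0,0,0],[0.18,-53,0,32,0,0,0],[0.18,-56,0,32,0,0,0],[0.18,-58,0,32,0,0,0],[0.18,-58,0,32,0,0,0]]]}'; python3 m2.py up c .52 .27
```

```text
clock: 13.35
position: [0.4703, 0.2655, 0.0332]
ee_rot: [0.0, -0.072, 0.997, -0.0]
wrist_force: [-2.2, -0.5, -0.7]
gripper_width: 0.593
grip_force: 0.0
top [(0.71, np.int64(2569), array([159., 172.])), (0.66, np.int64(17023), array([295., 198.]))]
scene [(0.96, np.int64(2729), array([222., 206.]))]
['top'] [0.5492 0.2644] -0.67 4674
['scene'] [0.542  0.2709] -15.7 838
['top', 'scene'] [0.5422 0.2714] -15.78 5535
13.55 [0.47025296 0.26547738 0.03329179]
```

```bash
python3 -m jog '{"plan":[[[0.18,25,0,0,0,0,0],[0.18,30,-20,-60,0,0,10.5],[0.18,20,-70,-120,0,0,21],[0.18,-20,-130,-147,0,0,31.5],[0.18,-59,-160,-147,0,0,42],[0.18,-59,-160,-147,0,0,52.5],[0.18,-59,-160,-147,0,0,63],[0.18,-59,-160,-147,0,0,73.5],[0.18,-59,-160,-147,0,0,84],[0.18,-59,-160,-147,0,0,90],[0.18,-59,-160,-147,0,0,90]]]}'; python3 m2.py up d .528 .274; python3 - <<'E'
from h import *
print(r.observe()['ee_rot'])
E
```

```text
clock: 14.92
position: [0.5517, 0.1154, 0.1805]
ee_rot: [0.001, 0.654, 0.756, 0.0]
wrist_force: [0.1, 0.1, -0.7]
gripper_width: 0.592
grip_force: 0.0
top [(0.75, np.int64(2206), array([238., 220.]))]
scene [(0.87, np.int64(2729), array([209., 207.]))]
['top'] [0.5302 0.2736] 8.31 80
['scene'] [0.5233 0.2765] -10.59 866
['top', 'scene'] [0.5306 0.2738] 6.84 1010
15.125 [0.55128474 0.11547296 0.18036402]
[2.35256625e-04 6.54142772e-01 7.56371051e-01 1.03154876e-04]
```

Squared at yaw 8.3°, about 5 mm off axis. I now push from behind along the bay axis with a slight correction.

```bash
python3 -m jog '{"plan":[[[0.18,30,2,60,0,0,0],[0.18,55,2,115,0,0,0],[0.18,75,2,152,0,0,0],[0.18,92,2,152,0,0,0],[0.18,98,2,152,0,0,0],[0.18,104,1.5,152,0,0,0],[0.18,111,1,152,0,0,0],[0.18,119,0.5,152,0,0,0],[0.18,127,0,152,0,0,0],[0.18,135,-0.5,152,0,0,0],[0.18,143,-1,152,0,0,0],[0.18,151,-1.5,152,0,0,0]]]}'; python3 m2.py up e .525 .32
```

```text
clock: 16.62
position: [0.5278, 0.2653, 0.0281]
ee_rot: [-0.0, 0.655, 0.756, -0.0]
wrist_force: [0.9, -3.5, 0.1]
gripper_width: 0.591
grip_force: 0.0
top [(0.56, np.int64(15), array([192., 244.]))]
scene [(0.84, np.int64(1407), array([184., 191.]))]
['top'] [0.5483 0.2638] 16.2 2134
['scene'] [0.511  0.3295] -7.33 1921
['top', 'scene'] [0.5096 0.3244] -8.48 4138
16.825 [0.52737851 0.26518574 0.02776175]
```

```bash
python3 -m jog '{"plan":[[[0.18,6,0,0,0,0,0],[0.18,12,0,0,0,0,0],[0.18,18,0,0,0,0,0],[0.18,24,0,0,0,0,0],[0.18,30,0,0,0,0,0],[0.18,36,0,0,0,0,0],[0.18,42,0,0,0,0,0],[0.18,48,0,0,0,0,0],[0.18,54,0,0,0,0,0],[0.18,60,0,0,0,0,0],[0.18,60,0,0,0,0,0]]]}'; python3 - <<'E'
from h import *
a=cams.capture("top")[140:300,80:300];b=cams.capture("scene")[80:240,80:300]
cv2.imwrite('pics/s7.png',cv2.resize(np.vstack([a,b]),None,fx=1.8,fy=1.8)[:,:,::-1])
E
```

```text
clock: 18.2
position: [0.5194, 0.3247, 0.0283]
ee_rot: [0.0, 0.654, 0.756, 0.0]
wrist_force: [0.8, -2.0, -0.4]
gripper_width: 0.588
grip_force: 0.0
```

View pics/s7.png

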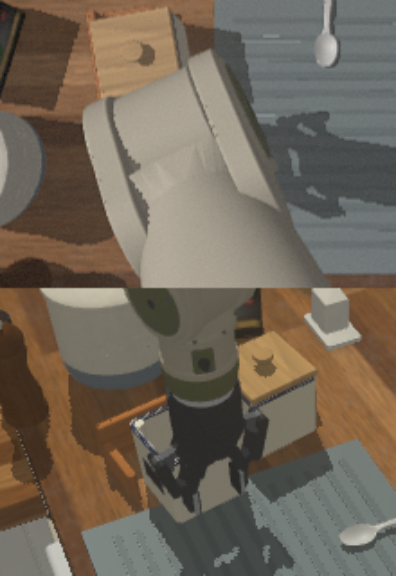

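The canister is entering the empty bay, upright and clear of the mate. I continue to home, slowing at the end.

```bash
python3 -m jog '{"plan":[[[0.18,6,0,0,0,0,0],[0.18,12,0,0,0,0,0],[0.18,18,0,0,0,0,0],[0.18,23,0,0,0,0,0],[0.18,28,0,0,0,0,0],[0.18,33,0,0,0,0,0],[0.18,37,0,0,0,0,0],[0.18,40,0,0,0,0,0],[0.18,42,0,0,0,0,0],[0.18,42,0,0,0,0,0]]]}'
```

```text
clock: 19.55
position: [0.5136, 0.365, 0.0282]
ee_rot: [0.001, 0.655, 0.756, -0.0]
wrist_force: [0.9, -5.2, 0.8]
gripper_width: 0.594
grip_force: 0.0
```

```bash
python3 -m jog '{"plan":[[[0.18,1,0,0,0,0,0],[0.18,2,0,0,0,0,0],[0.18,3,0,0,0,0,0],[0.18,4,0,0,0,0,0],[0.18,4,0,0,0,0,0]]]}'
```

```text
clock: 20.18
position: [0.5139, 0.365, 0.0286]
ee_rot: [0.003, 0.656, 0.755, -0.003]
wrist_force: [2.9, -19.2, 6.5]
gripper_width: 0.594
grip_force: 0.0
```

```bash
python3 -m jog '{"plan":[[[0.18,-10,0,0,0,0,0],[0.18,-50,0,-40,0,0,0],[0.18,-110,0,-100,0,0,0],[0.18,-170,0,-150,0,0,0],[0.18,-230,0,-160,0,0,0],[0.18,-260,0,-160,0,0,0]]]}'; python3 m2.py upw f .503 .4275; python3 - <<'E'
import sys; sys.argv=['x']
from h import *
C={n:cams.get_calibration(n) for n in("top","scene")}
st=[box(.048,.060,-.136,.136,0,.06)]+[box(-.021,.048,y-.006,y+.006,0,.036) for y in(-.13,0,.13)]
M={}
cams.capture("top"); cams.capture("scene")
for n in C:
    for k in('stand','mate','canister'): t=cams.trace(k,n); M[n,k]=t[0]['region']; print(n,k,np.round(t[0]['xy']*np.array([W,H])),t[0]['confidence'])
ig={n:M[n,'mate']|M[n,'canister'] for n in C}
print(fit({n:(C[n],M[n,'stand']) for n in C},st,[.567,.437,1.714],ig))
B=[box(-.048,.048,-.048,.048,0,.09,.008),box(-.046,.046,-.046,.046,.09,.1)]
print('mate',fit({n:(C[n],M[n,'mate']) for n in C},B,[.634,.446,1.75]))
a=cv2.imread('pics/top_f.png')[135:275,90:260];b=cv2.imread('pics/scene_f.png')[90:230,90:260]
cv2.imwrite('pics/s8.png',cv2.resize(np.vstack([a,b]),None,fx=2.1,fy=2.1,interpolation=cv2.INTER_CUBIC))
E
```

```text
clock: 20.92
position: [0.5512, 0.1116, 0.1903]
ee_rot: [0.001, 0.654, 0.756, 0.002]
wrist_force: [0.4, 0.7, -0.2]
gripper_width: 0.587
grip_force: 0.0
top [(0.84, np.int64(2401), array([168., 233.]))]
scene [(0.65, np.int64(3069), array([178., 165.]))]
['top'] [0.5049 0.4236] 7.36 66
['scene'] [0.5071 0.4234] 7.92 70
['top', 'scene'] [0.5062 0.4235] 7.03 178
21.125 [0.55044441 0.1116625  0.18855327]
top stand [148. 209.] 0.59
top mate [158. 170.] 0.86
top canister [167. 232.] 0.86
scene stand [146. 166.] 0.86
scene mate [220. 135.] 0.85
scene canister [178. 162.] 0.75
(array([0.56733063, 0.4363857 , 1.72025668]), np.float64(763.0078431372549))
mate (array([0.6341328 , 0.44587437, 1.73614558]), np.float64(1225.729411764706))
```

View pics/s8.png

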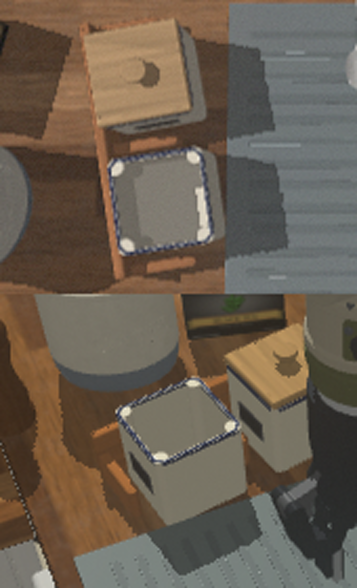

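The canister stands upright in the bay. The fit reads about 4 mm short of my stand estimate, although a 19 N push met a hard stop. I'll check the back-board face position from the first picture's colour profile.

```bash
python3 - <<'E'
from h import *
u=np.array([.9896,.144]);v=np.array([-.144,.9896]);bay=np.array([.503,.4275])
c=cams.get_calibration('top')
for f in('top0','top_f'):
    im=cv2.imread(f'pics/{f}.png').astype(np.float32)
    s=np.arange(.02,.085,.002)
    for rng in((-.045,-.01),(.01,.045)):
        acc=[]
        for t in np.linspace(*rng,15):
            P=np.array([[*(bay+v*a-u*t),.06] for a in s]); q=proj(c,P).astype(np.float32)
            acc.append(cv2.remap(im,q[:,:1],q[:,1:],cv2.INTER_LINEAR)[:,0])
        print(f,rng,[(int(a*1000),*m.astype(int)[::-1]) for a,m in zip(s,np.mean(acc,0))])
t=cams.get_calibration('scene')
E
```

```text
top0 (-0.045, -0.01) [(20, np.int64(68), np.int64(51), np.int64(39)), (22, np.int64(68), np.int64(50), np.int64(38)), (23, np.int64(68), np.int64(51), np.int64(39)), (25, np.int64(67), np.int64(51), np.int64(40)), (27, np.int64(67), np.int64(51), np.int64(40)), (29, np.int64(67), np.int64(51), np.int64(41)), (31, np.int64(69), np.int64(52), np.int64(40)), (33, np.int64(77), np.int64(56), np.int64(42)), (35, np.int64(81), np.int64(57), np.int64(42)), (37, np.int64(81), np.int64(58), np.int64(43)), (39, np.int64(80), np.int64(57), np.int64(42)), (41, np.int64(81), np.int64(58), np.int64(43)), (43, np.int64(81), np.int64(58), np.int64(43)), (45, np.int64(83), np.int64(60), np.int64(44)), (47, np.int64(100), np.int64(70), np.int64(50)), (49, np.int64(135), np.int64(93), np.int64(64)), (51, np.int64(156), np.int64(106), np.int64(73)), (53, np.int64(165), np.int64(112), np.int64(78)), (55, np.int64(170), np.int64(115), np.int64(79)), (57, np.int64(149), np.int64(101), np.int64(71)), (59, np.int64(77), np.int64(56), np.int64(43)), (61, np.int64(63), np.int64(48), np.int64(38)), (63, np.int6
[... 4737 characters left out ...]
.int64(116), np.int64(80)), (57, np.int64(135), np.int64(95), np.int64(68)), (59, np.int64(79), np.int64(61), np.int64(48)), (61, np.int64(77), np.int64(59), np.int64(46)), (63, np.int64(78), np.int64(60), np.int64(47)), (65, np.int64(78), np.int64(60), np.int64(46)), (67, np.int64(78), np.int64(60), np.int64(47)), (69, np.int64(78), np.int64(60), np.int64(46)), (71, np.int64(78), np.int64(60), np.int64(46)), (73, np.int64(77), np.int64(59), np.int64(46)), (75, np.int64(77), np.int64(59), np.int64(45)), (77, np.int64(78), np.int64(60), np.int64(47)), (79, np.int64(78), np.int64(60), np.int64(47)), (81, np.int64(77), np.int64(59), np.int64(46)), (83, np.int64(78), np.int64(60), np.int64(46))]
```

```bash
python3 - <<'E'
from h import *
C={};M={}
o=r.observe(); Tw=cams.get_calibration('wrist'); print(o['position'].round(4),Tw['fx'],np.round(Tw['world_from_camera'],3).tolist())
for n in("top","scene"):
    cams.capture(n);C[n]=cams.get_calibration(n);M[n]=cams.trace('canister',n)[0]['region']
B0=box(-.048,.048,-.048,.048,0,.09,.008)
from scipy.spatial.transform import Rotation as R
def cost(p,ns):
    e=0
    for n in ns:
        Q=B0@R.from_euler('xyz',p[3:6]).as_matrix().T
        Q=R.from_euler('z',p[2]).apply(R.from_euler('xy',[p[3],p[4]]).apply(B0))+[p[0],p[1],p[5]]
        e+=np.abs(sil(C[n],[Q],[0,0,0])-M[n]).sum()
    return e
d=np.diag([.005,.005,.05,.04,.04,.004])
for ns in(['top','scene'],['scene'],['top']):
    p=np.array([.506,.4235,.13,0,0,0])
    for k in range(2):
        q=minimize(cost,p,args=(ns,),method='Nelder-Mead',options=dict(initial_simplex=np.vstack([p,p+d]),xatol=1e-4,fatol=.5,maxiter=1500)); p=q.x
    print(ns,p[:2].round(4),np.degrees(p[2:5]).round(2),p[5].round(4),round(q.fun,1))
E
```

```text
[0.5497 0.1134 0.1879] 270.38112738863754 [[0.989, 0.139, 0.038, 0.539], [0.145, -0.952, -0.27, 0.181], [-0.001, 0.273, -0.962, 0.331], [0.0, 0.0, 0.0, 1.0]]
['top', 'scene'] [0.5072 0.4238] [ 7.17  0.24 -1.34] 0.0003 133.0
['scene'] [0.5074 0.4249] [ 6.91  0.69 -0.72] -0.001 70.3
['top'] [0.5061 0.424 ] [ 7.58  0.59 -0.79] 0.0016 46.0
```

```bash
python3 -m jog '{"plan":[[[-1,60,0,0,0,0,0],[-1,120,1,0,0,0,0],[-1,180,2,0,0,0,0],[-1,240,2,0,0,0,0],[-1,296,2,0,0,0,0],[-1,296,2,0,0,0,0],[-1,296,2,0,0,0,0],[-1,296,2,0,0,0,0]]]}'; cat > gap.py <<'E'
from h import *
u=np.array([.9896,.144]);v=np.array([-.144,.9896]);bay=np.array([.503,.4275])
c=cams.get_calibration('wrist'); im=cams.capture('wrist').astype(np.float32); cv2.imwrite('pics/w.png',im[:,:,::-1])
print(np.round(c['world_from_camera'],3)[:3,3])
s=np.arange(.034,.066,.001)
for t in(-.10,-.09,-.075,-.03,-.02,0,.02,.03,.075):   # u offset
    acc=[]
    for e in np.linspace(-.004,.004,5):
        P=np.array([[*(bay+v*a+u*(t+e)),.06] for a in s]); q=proj(c,P).astype(np.float32)
        acc.append(cv2.remap(im,q[:,:1],q[:,1:],cv2.INTER_LINEAR)[:,0])
    a=np.mean(acc,0).astype(int); print(t,' '.join(f'{x[0]}/{x[2]}' for x in a), q[0].astype(int),q[-1].astype(int))
E
python3 gap.py
```

```text
clock: 22.72
position: [0.5101, 0.4042, 0.1883]
ee_rot: [0.0, 0.655, 0.755, -0.0]
wrist_force: [-0.1, -0.3, -0.5]
gripper_width: -0.004
grip_force: 0.0
[0.5   0.472 0.332]
-0.1 165/72 165/73 165/74 166/76 166/77 166/78 166/78 165/78 165/77 165/74 165/72 165/71 164/71 164/71 164/71 165/72 165/73 165/74 165/75 165/75 164/75 163/74 162/73 161/72 160/71 159/69 158/68 157/68 157/69 156/69 156/70 156/70 [152 122] [149  89]
-0.09 158/69 159/68 160/69 161/69 162/69 162/69 163/69 164/70 163/71 164/71 164/70 165/71 165/70 165/70 165/71 166/71 166/71 166/71 166/72 166/72 166/72 166/72 165/72 165/72 165/73 165/72 166/72 166/71 166/71 165/71 165/72 164/72 [163 122] [160  89]
-0.075 161/72 160/72 160/73 160/74 159/74 159/73 160/74 160/73 160/71 159/70 160/69 160/69 160/70 160/69 160/69 161/69 161/69 161/70 161/70 161/70 162/72 164/73 165/73 164/72 164/71 164/71 163/72 162/71 160/69 159/69 159/68 158/68 [178 122] [175  88]
-0.03 145/125 141/122 140/123 160/145 186/172 69/106 45/103 93/132 141/156 77/77 111/56 111/55 108/51 114/48 139/57 169/68 191/76 203/81 213/84 221/89 223/90 225/90 227/91 226/91
[... 738 characters left out ...]
90 227/91 219/87 137/57 79/37 73/36 74/37 74/36 74/36 73/35 [275 122] [276  88]
0.03 147/128 147/128 147/130 169/154 190/176 41/91 55/113 108/144 128/138 65/55 75/41 75/41 79/42 95/44 120/50 152/61 182/72 195/77 201/79 206/81 211/84 217/86 221/88 226/91 221/88 146/61 81/40 73/37 73/37 72/36 71/34 70/34 [285 122] [286  88]
0.075 137/119 137/119 137/119 137/119 138/119 139/121 139/121 140/121 139/120 136/115 125/100 100/63 86/40 92/40 110/46 138/56 172/69 196/78 198/78 201/79 202/80 199/79 201/80 209/82 211/83 198/79 164/73 163/74 161/73 162/73 162/73 164/74 [332 122] [334  88][ WARN:0@0.856] global loadsave.cpp:1063 imwrite_ Unsupported depth image for selected encoder is fallbacked to CV_8U.
```

```bash
python3 -m jog '{"plan":[[[-1,-60,0,0,0,0,0],[-1,-100,0,0,0,0,0],[-1,-100,0,60,0,0,0],[-1,-100,0,120,0,0,0],[-1,-100,0,164,0,0,0],[-1,-70,0,164,0,0,0],[-1,-50,0,164,0,0,0],[-1,-43,0,164,0,0,0],[-1,-40,0,164,0,0,0],[-1,-38,0,164,0,0,0],[-1,-37,0,164,0,0,0],[-1,-37,0,164,0,0,0]]]}'; python3 -c "
from bench import r
o=r.observe(); print(o['position'],o['wrist_force'],o['torque'],o['joints'].round(2))"
```

```text
clock: 24.28
position: [0.5175, 0.3635, 0.0257]
ee_rot: [0.004, 0.656, 0.754, -0.002]
wrist_force: [4.0, -19.1, 4.6]
gripper_width: -0.001
grip_force: 0.0
[0.51745003 0.36345737 0.02568995] [  3.95361293 -19.08670653   4.59905814] [-2.71678775 -0.66285703  0.14954415] [ 0.49  0.55 -0.11  0.91 -0.01  1.92]
```

```bash
python3 -m jog '{"plan":[[[-1,1.5,0,0,0,0,0],[-1,3,0,0,0,0,0],[-1,3,0,0,0,0,0]]]}'; python3 -c "
from bench import r
o=r.observe(); print(o['position'],o['wrist_force'],o['torque'])"
```

```text
clock: 24.65
position: [0.5174, 0.3632, 0.0258]
ee_rot: [0.006, 0.657, 0.754, -0.004]
wrist_force: [7.1, -29.1, 7.5]
gripper_width: 0.001
grip_force: 0.0
[0.51741242 0.36324336 0.0257558 ] [  7.14098941 -29.06634546   7.51152689] [-4.18066213 -0.83427588  0.17478482]
```

```bash
python3 -m jog '{"plan":[[[-1,-15,0,0,0,0,0],[-1,-20,0,0,0,8,0],[-1,-20,0,0,0,16,0],[-1,-10,0,0,0,16,0],[-1,-3,0,0,0,16,0],[-1,0,0,0,0,16,0],[-1,2,0,0,0,16,0],[-1,3,0,0,0,16,0],[-1,3,0,0,0,16,0]]]}'; python3 -c "
from bench import r
o=r.observe(); print(o['position'],o['wrist_force'],o['torque'])"
```

```text
clock: 25.78
position: [0.5154, 0.3709, 0.0249]
ee_rot: [-0.1, 0.65, 0.748, 0.088]
wrist_force: [1.5, -22.6, 11.0]
gripper_width: 0.0
grip_force: 11.3
[0.51543222 0.37091125 0.02487654] [  1.46178485 -22.58345866  11.03356365] [-3.97280198 -0.12659573  0.13472836]
```

With the tool tilted so the tip leads, the canister moved on 5–8 mm to a firm stop, consistent with being home. I back off and check it and the mate.

```bash
python3 -m jog '{"plan":[[[-1,-15,0,0,0,0,0],[-1,-60,0,-40,0,0,0],[-1,-90,0,-100,0,-8,0],[-1,-90,0,-150,0,-16,0],[-1,-30,0,-160,0,-16,0],[-1,20,0,-164,0,-16,0],[-1,20,0,-164,0,-16,0]]]}'; python3 gap.py | sed -n '1p;5,9p'; python3 -m jog '{"plan":[[[-1,-60,0,-10,0,0,0],[-1,-120,0,-10,0,0,0],[-1,-180,0,-10,0,0,0],[-1,-240,0,-10,0,0,0],[-1,-300,0,-10,0,0,0],[-1,-300,0,-10,0,0,0]]]}'; python3 m2.py upw g .503 .4275; python3 - <<'E'
from h import *
B=[box(-.048,.048,-.048,.048,0,.09,.008),box(-.046,.046,-.046,.046,.09,.1)]
a=cv2.imread('pics/top0.png').astype(int)
for n in("top",):
    b=cams.capture(n)[:,:,::-1].astype(int); c=cams.get_calibration(n); t=cams.trace('mate',n)[0]
    print('mate',fit({n:(c,t['region'])},B,[.634,.446,1.75]))
    d=np.abs(a-b).max(2)>45; d=cv2.morphologyEx(d.astype(np.uint8),cv2.MORPH_OPEN,np.ones((2,2)))
    for k,(x,y) in dict(mate=(158,171),mug=(318,150),spoon=(261,161)).items(): print(k,'changed px',d[y-25:y+25,x-25:x+25].sum())
E
```

```text
clock: 26.65
position: [0.5175, 0.354, 0.1892]
ee_rot: [0.001, 0.652, 0.758, 0.002]
wrist_force: [-0.4, 0.4, -0.9]
gripper_width: -0.0
grip_force: 0.0
[0.506 0.422 0.333]
-0.03 135/117 134/117 134/117 134/117 134/116 134/116 134/117 136/118 139/121 142/123 145/125 145/125 140/121 127/112 117/112 198/182 114/136 41/97 71/121 128/133 192/106 221/88 223/89 224/90 175/75 106/56 104/55 101/54 96/52 92/49 90/48 89/47 [223  66] [222  29]
-0.02 157/137 139/121 134/116 134/116 134/116 134/116 134/116 134/116 134/116 134/116 134/116 134/116 134/116 128/112 103/98 187/170 129/146 41/94 71/121 122/143 187/120 221/88 223/89 225/90 184/76 108/53 100/50 95/47 91/44 90/44 90/44 90/44 [233  66] [233  29]
0 158/138 142/123 134/116 134/116 134/116 134/116 134/116 134/116 134/116 134/116 134/116 134/116 134/116 128/113 96/92 178/161 171/173 54/98 61/114 108/138 190/142 221/88 223/89 226/90 197/78 85/39 75/36 75/37 76/38 77/40 77/40 77/39 [255  66] [255  29]
0.02 163/143 147/128 134/116 134/116 134/116 134/116 134/116 134/116 134/116 134/116 134/116 134/116 134/116 134/116 120/106 162/146 201/194 66/104 
[... 265 characters left out ...]
6 92/130 177/161 198/80 216/85 222/88 208/82 102/44 69/33 69/33 69/32 68/32 70/33 76/35 [287  66] [289  29]
clock: 27.45
position: [0.5606, 0.0477, 0.1965]
ee_rot: [-0.0, 0.657, 0.754, -0.001]
wrist_force: [-0.1, 0.4, 0.5]
gripper_width: -0.001
grip_force: 0.0
top [(0.75, np.int64(2435), array([168., 231.]))]
scene [(0.88, np.int64(3052), array([178., 163.]))]
['top'] [0.5051 0.4285] 7.95 57
['scene'] [0.5069 0.4279] 8.68 82
['top', 'scene'] [0.5061 0.4278] 8.01 171
27.65 [0.56015277 0.0530486  0.19696965][ WARN:0@0.772] global loadsave.cpp:1063 imwrite_ Unsupported depth image for selected encoder is fallbacked to CV_8U.
Traceback (most recent call last):
IndexError: list index out of range
```

```bash
python3 - <<'E'
from h import *
B=[box(-.048,.048,-.048,.048,0,.09,.008),box(-.046,.046,-.046,.046,.09,.1)]
a=cv2.imread('pics/top0.png').astype(int)
b=cams.capture('top')[:,:,::-1].astype(int); c=cams.get_calibration('top'); t=cams.trace('mate','top')
if t: print('mate',fit({'top':(c,t[0]['region'])},B,[.634,.446,1.75]))
d=(np.abs(a-b).max(2)>45).astype(np.uint8)
for k,(x,y) in dict(mate=(158,171),mug=(318,150),spoon=(261,161)).items():
    w=d[y-22:y+22,x-22:x+22]; print(k,w.sum(),w.sum(1).tolist() if k!='x' else '')
print(r.observe()['wrist_force'])
E
```

```text
mate (array([0.63488292, 0.44644061, 1.75704954]), np.float64(67.29019607843136))
mate 0 [0, 0, 0, 0, 0, 0, 0, 0, 0, 0, 0, 0, 0, 0, 0, 0, 0, 0, 0, 0, 0, 0, 0, 0, 0, 0, 0, 0, 0, 0, 0, 0, 0, 0, 0, 0, 0, 0, 0, 0, 0, 0, 0, 0]
mug 0 [0, 0, 0, 0, 0, 0, 0, 0, 0, 0, 0, 0, 0, 0, 0, 0, 0, 0, 0, 0, 0, 0, 0, 0, 0, 0, 0, 0, 0, 0, 0, 0, 0, 0, 0, 0, 0, 0, 0, 0, 0, 0, 0, 0]
spoon 0 [0, 0, 0, 0, 0, 0, 0, 0, 0, 0, 0, 0, 0, 0, 0, 0, 0, 0, 0, 0, 0, 0, 0, 0, 0, 0, 0, 0, 0, 0, 0, 0, 0, 0, 0, 0, 0, 0, 0, 0, 0, 0, 0, 0]
[-0.10453022 -0.75472933  0.35438653]
```

The mate, mug and spoon show no change from the first picture, and the canister is home, so I hand in.

```bash
python3 -c "
from bench import r
print(r.finish_job())"
```

```text
the job is handed in; nothing more can be done
None
```

I handed the job in at about 28 s: the canister was tipped over twice, its mouth is up, and by the cameras it stands square against the back board in the empty bay, with the mate, mug and teaspoon showing no change.

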